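Stray cone spanner back into its pocket

TASK

The thin flat cone spanner lies at the back of the springy sheet-metal shelf, where fingers get neither under nor behind it. Press on it lightly from above (a hard push or a knock bends the shelf) and slide it flat to the open front until its tail sticks out about 50 mm, then take it by the sides of its tail, lift it off without dropping it and feel it into the empty pocket of the tool tray without forcing it, pointing the same way as its neighbours and fully home. Leave the spanners in the tray and the tub and lockring tool on the shelf where they are.

Things in the scene. Friction and masses are not known exactly. Their poses are not given: they have to be found in the camera images.
- spanner: the flat steel cone spanner to move: 170 mm long, 2.5 thick, about 0.1 kg. Handle 24 wide with straight parallel sides, rounded tail end at x = -85, open-jaw head 38 wide from +47 to +85. Origin: middle of its length, on the underside; x points from tail to jaw, z up. Balance point 5 mm ahead of the origin. Good grip: across the handle's sides, 25 to 45 mm from the tail end
- spanner_tail (a point): the tail end of that spanner, on the underside, 85 mm behind its origin
- shelf: fixed post (32 mm thick, 113 high) that carries the shelf on an arm. Origin: on the bench below the middle of the shelf's deck; x points from the open front to the post at x = +135. The deck is sheet steel, 216 deep (x), 230 wide (y), its top 70 above the bench, with lips 14 high and 4 thick at the back (+x) and both sides. The spanner lies tail to the front, its jaw 2 to 8 from the back lip
- shelf_edge (a point): middle of the deck's open front edge, on its top face; x points into the shelf. The deck is springy: 10 N on it makes it sag about 7 mm at the middle and 20 mm near the front, and it comes back level when let go. Its paint grips almost as a fingertip does: below about 5 N the tip slips over the spanner, 8 to 15 N carries it along; more than 25 N, even for a moment, bends it
- tray: fixed grey tool tray, 206 mm long (x), 226 wide (y), top 30 above the bench, with three equal spanner pockets along x at y = -58, 0 and +58, 5 deep (floor 25 above the bench). A finger trough crosses all three from x = -79 to -23, open down to 4 above the bench. Origin: on the bench under its middle; the spanners' tails lie to -x
- pocket: the empty pocket of the tray (any of the three). Origin: on the pocket floor where the origin of the spanner lies when it is home; x points to the jaw end, yaw as the tray's. Outline in mm: handle channel 25.8 wide from x = -86 to +45, head recess 39.8 wide from +45 to +86: a close fit, about 1 mm free play each way, with square edges
- spanner_13: another spanner of the same outline with a narrower jaw, lying in one of the pockets; leave it. Origin and axes as for the stray spanner
- spanner_17: another spanner of the same outline with a wider jaw, lying in one of the pockets; leave it. Origin and axes as for the stray spanner
- tub: white grease tub with black lid, 46 mm across, 36 high, standing on the left half (+y) of the shelf near the back; leave it. Origin: centre of its underside
- lockring_tool: dark steel lockring tool, a stepped cylinder 34 mm across and 30 high, standing on the left half (+y) of the shelf near the front; leave it. Origin: centre of its underside
Mind the look-alikes: they are no part of the job. Leave any red or yellow look-alike of the spanner alone.

How it is judged:
By the outcome, as a careful person would: the job done as asked, in the order asked, and still so for the second after the job is handed in, with the robot touching nothing.
It also fails if it takes over 72 s, if anything falls off the work surface, if the arm or the gripper's body presses on something with over 40 N, if the wrist force passes 120 N, or if a joint passes its speed limit or range.

ROBOT

A 6-joint arm with a two-finger parallel gripper is mounted at the origin on the work surface. World frame = base frame: x ahead of the robot, y to its left, z up, the work surface at z = 0. Lengths are in m, angles in rad, forces in N, time in s.
With the tool pointing down it reaches from about 0.225 to 0.875 m from the base axis. Payload 3.4 kg.
Tool frame: the origin (TCP) lies at the very end of the fingers, on their centre line; the grasp point (between the pads) lies 19 mm behind it (grip_depth is the distance from the TCP to the grasp point, in m); x points along the fingers, z is the direction in which the jaws open and shut, and the axes are right-handed (so a half turn about x gives the same grasp; the last joint's range is limited). The gripper opens to 85 mm and grips with 20 to 120 N. Pads are 22 mm wide; open, the fingers measure 114 mm over their backs; the gripper's body (76 mm by 85 mm) begins 54 mm behind the grasp point. The pads swing forward as they close: fully open they stand 13 mm farther back than shut.
Start: joints at [1.021, 0.276, 1.505, -0, 1.361, -0.121], TCP at [0.239, 0.523, 0.231] pointing down, gripper open.
Joint ranges: [-2.89, 2.89], [-0.75, 2.08], [0.22, 2.7], [-1.18, 4.32], [0.11, 2.71], [-2.7, 2.7]. Speed limits (rad/s): [2.57, 2.57, 3.14, 3.14, 3.14, 3.14].

INTERFACE

Orientations are given as a unit quaternion [w, x, y, z].
In Python, from rig import get_state, get_image, sign_off, grip_depth gives the robot as it stands. The module is installed in compiled form; this text tells all that it offers.
- The arm moves only by the tool arm_command, never from a script. Its argument "series" is a list of rows, each an object with "dp": the shift along the tool's x, y, z scaled (see below), a list of three; "angular": the turn, a rotation vector about the tool's x, y, z scaled (see below), a list of three; "gripper": the finger opening in mm, from 0 to 85.4. A call has exactly 8 rows; each row shifts and turns the pose as measured when the row begins, along the tool's axes as they then stand; what a row does not reach is not made up. The controller multiplies each number of a shift by 0.12 m and each number of a turn by 90 degrees. A row lasts 1/8 s, in which the tool goes at most 62.5 mm and 10.7 degrees, less where a joint would pass 70% of its speed; a pose out of reach is approached as far as the arm can. A call with a number of a shift or a turn outside -1 to 1 is refused whole. A call with a gripper value outside its range is refused whole. The fingers move at their own pace and stop on an object; "grip_force" is the grip in N (left out, the last holds). Time passes only in rows, so rows that do not move let the fingers close, or fill a call up. It gives the time, the measured TCP pose, the force and the opening at its end, in the units of the state.
- get_state(): the state, without advancing time (a new reading comes with each control period).
- get_image(name): name is "scene" or "top" or "wrist"; returns a dict with "image" (384x512x3 uint8, blue, green, red), "depth" (384x512 float32, m along the optical axis (not along the pixel's ray), 0 where there is no reading), "mtx" (3x3 intrinsics, pixels), "view" (4x4, takes a point from world to camera coordinates); the wrist camera has in their place "mount" (4x4, takes a point from camera to tool coordinates, whose origin is the TCP and whose axes are the tool frame's). Camera axes: x right, y up, looking along -z (the intrinsics and any distortion apply to the point x, -y, -z); pixel columns grow to the right and rows downward; lengths in m; the calibration is good to about 2 mm. A picture is of the moment at which its call begins: read the wrist's pose just before it.
- sign_off(): hands the job in, once; it reports no verdict.
The state is a dict: "clock": time; "qpos": joint angles; "qd": joint speeds; "effort": joint torques, N m; "position": TCP position; "ee_rot": TCP orientation; "contact_force": force on the tool from outside, world axes, zero at the start; "moment": the same for the moment, N m; "width": finger opening in m.
Only numpy, scipy, OpenCV 4.12 (cv2) and the standard library are available. Lean on these libraries where they do the work, as an engineer would, in place of code of your own. Each camera call takes 0.05 s, during which the arm holds its last target. There are 200 camera calls.

## Working session

There is one attempt and no reset: what is moved stays moved. The work goes in short steps, Python scripts to look and compute and a tool call to move; the robot and the scene stay as the last step left them, time stands still between calls to the robot, and variables do not carry over. Pictures are saved under pics/ and viewed, about 8 in all and at most 12, crops included, and the job is handed in when it is done.

Besides the shell and the picture viewer there is one more tool, called after "Emit:" by a JSON object that holds its "fn" and its "kwargs". arm_command: Moves the arm, as the interface text tells. Its arguments: {"type":"object","properties":{"series":{"type":"array","items":{"type":"object","properties":{"dp":{"type":"array","items":{"type":"number"}},"angular":{"type":"array","items":{"type":"number"}},"gripper":{"type":"number"}}}},"grip_force":{"type":"number"}},"required":["series"]}

```bash
mkdir -p pics
cat > h.py <<'E'
import numpy as np, cv2
from rig import get_state, get_image, sign_off, grip_depth
from scipy.spatial.transform import Rotation as R
def rot(q): return R.from_quat([q[1],q[2],q[3],q[0]])
def tool():
    s=get_state(); T=np.eye(4); T[:3,:3]=rot(s["ee_rot"]).as_matrix(); T[:3,3]=s["position"]; return s,T
def grab(name):
    s,T=tool(); g=get_image(name)
    g["c2w"]=np.linalg.inv(g["view"]) if "view" in g else T@g["mount"]
    return g
def ray(g,u,v):
    K=g["mtx"]; d=np.array([(u-K[0,2])/K[0,0],-(v-K[1,2])/K[1,1],-1.]); return g["c2w"][:3,3],g["c2w"][:3,:3]@d
def onz(g,u,v,z):
    o,d=ray(g,u,v); return o+d*(z-o[2])/d[2]
def pt(g,u,v):
    o,d=ray(g,u,v); return o+d*g["depth"][int(v),int(u)]
def cloud(g):
    h,w=g["depth"].shape; u,v=np.meshgrid(np.arange(w),np.arange(h)); K=g["mtx"]
    d=np.stack([(u-K[0,2])/K[0,0],-(v-K[1,2])/K[1,1],-np.ones_like(u,float)],-1)
    P=d*g["depth"][...,None]; return P@g["c2w"][:3,:3].T+g["c2w"][:3,3]
E
python3 - <<'E'
from h import *
a=grab("top");b=grab("scene")
s=get_state();print(s, grip_depth); print(a["mtx"],a["view"],b["view"], [k for k in a])
cv2.imwrite("pics/a.png",a["image"]);cv2.imwrite("pics/b.png",b["image"])
E
```

```text
{'clock': 0.1, 'qpos': array([ 1.02101405e+00,  2.76540817e-01,  1.50601897e+00,  2.32668406e-05,
        1.36071682e+00, -1.20998691e-01]), 'qd': array([-0.00047936, -0.00139969, -0.00333935,  0.00046777,  0.00091239,
        0.00097709]), 'effort': array([ 3.81599375e-04, -4.17700267e+01, -2.46404493e+01, -7.56565601e-05,
        5.92142125e-03, -1.00438919e-05]), 'position': array([0.23880831, 0.52253507, 0.2305161 ]), 'ee_rot': array([ 0.59439071, -0.38242654,  0.59546989,  0.38192308]), 'contact_force': array([-0.44602085,  0.31468219,  0.41639645]), 'moment': array([ 0.03102267, -0.00620281,  0.00462092]), 'width': 0.08548361266641676} 0.0187
[[425.0361461    0.         255.47665171]
 [  0.         425.0361461  193.7552295 ]
 [  0.           0.           1.        ]] [[-0.01614842 -0.9998149   0.01045945  0.00913332]
 [ 0.99918589 -0.01574971  0.0371417  -0.48411537]
 [-0.03697009  0.01105072  0.99925527 -1.06194021]
 [ 0.          0.          0.          1.        ]] [[-0.65752752  0.75341307 -0.00512934  0.31959599]
 [-0.65374558 -0.56713383  0.50097497  0.31111414]
 [ 0.37453207  0.33275812  0.86544657 -1.39407532]
 [ 0.          0.          0.          1.        ]] ['image', 'depth', 'mtx', 'view', 'c2w']
```

View pics/a.png

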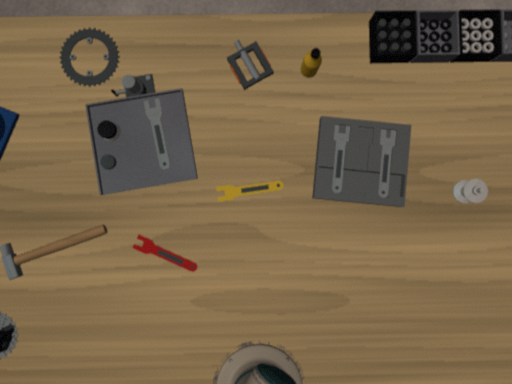

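View pics/b.png

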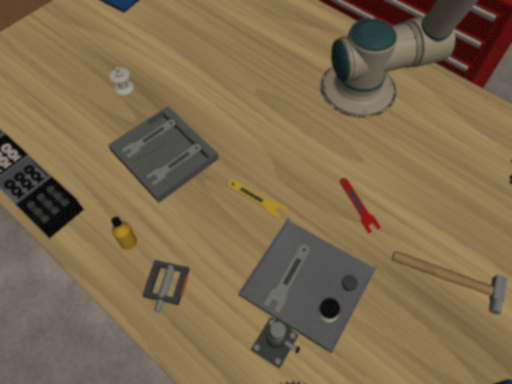

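The top view shows the shelf at about (145,140), with its front facing the robot. The spanner runs from its jaw at (152,100) to its tail at (165,167). The tray is at (362,162) with spanners in both outer pockets, jaws up, so the middle pocket is empty. The red and yellow spanners are look-alikes.

```bash
cat > m.py <<'E'
from h import *
def blobs(g,box,lo,hi,z,amin=200):
    x0,y0,x1,y1=box; hsv=cv2.cvtColor(g["image"],cv2.COLOR_BGR2HSV)
    m=((hsv[...,1]<70)&(hsv[...,2]>=lo)&(hsv[...,2]<=hi)).astype(np.uint8)*255
    k=np.zeros_like(m);k[y0:y1,x0:x1]=m[y0:y1,x0:x1]
    out=[]
    for c in cv2.findContours(k,cv2.RETR_EXTERNAL,cv2.CHAIN_APPROX_NONE)[0]:
        if cv2.contourArea(c)<amin: continue
        W=np.array([onz(g,p[0][0],p[0][1],z)[:2] for p in c],np.float32)
        r=cv2.minAreaRect(W*1000); out.append((r,cv2.boxPoints(r),c))
    return out
E
python3 - <<'E'
from m import *
a=grab("top"); I=cv2.cvtColor(a["image"],cv2.COLOR_BGR2HSV)
for u,v in [(165,155),(157,115),(150,130),(180,130),(130,170),(340,170),(363,165),(387,170),(350,160)]: print(u,v,I[v,u],np.round(pt(a,u,v),3))
for box,lo,hi,z in [((135,90,185,180),115,255,.0725),((325,120,400,200),115,255,.0275),((80,85,202,200),60,255,.07),((305,110,420,212),60,255,.03)]:
    for r,b,c in blobs(a,box,lo,hi,z): print(box,np.round(r[0],1),np.round(r[1],1),round(r[2],1),np.round(b).tolist())
E
```

```text
165 155 [ 60  10 105] [0.577 0.215 0.072]
157 115 [ 45   5 104] [0.673 0.234 0.072]
150 130 [130   9  83] [0.638 0.251 0.071]
180 130 [120   3  84] [0.637 0.18  0.07 ]
130 170 [90  3 82] [0.543 0.298 0.072]
340 170 [45  8 67] [ 0.539 -0.21   0.027]
363 165 [23 14 74] [ 0.551 -0.268  0.024]
387 170 [70 10 73] [ 0.537 -0.326  0.028]
350 160 [30  3 74] [ 0.564 -0.235  0.028]
(80, 85, 202, 200) [626.6 275.4] [250.1 234.6] 8.9 [[485.0, 372.0], [521.0, 140.0], [768.0, 179.0], [732.0, 411.0]]
(305, 110, 420, 212) [ 560.5 -263.6] [228.9 205.7] 83.5 [[445.0, -366.0], [650.0, -389.0], [676.0, -162.0], [471.0, -138.0]]
```

Run:
```python
from m import *
a=grab("top")
for lo in (92,96):
    for r,b,c in blobs(a,(135,90,185,180),lo,255,.0725,150): print(np.round(r[0],1),np.round(r[1],1),round(r[2],1),np.round(b).tolist())
s,T=tool(); print(np.round(T,3)); g=grab("wrist"); print(g["mtx"],g["mount"])
print(np.round(onz(a,165,167,.0725),3),np.round(onz(a,152,100,.0725),3))
```

```text
[627.9 232.7] [170.4  37.7] 10.7 [[541.0, 235.0], [548.0, 198.0], [715.0, 230.0], [708.0, 267.0]]
[627.9 233.1] [166.7  35.9] 9.8 [[543.0, 237.0], [549.0, 201.0], [713.0, 230.0], [707.0, 265.0]]
[[-0.001 -0.909  0.416  0.239]
 [-0.001  0.416  0.909  0.523]
 [-1.     0.    -0.001  0.231]
 [ 0.     0.     0.     1.   ]]
[[320.1552944    0.         263.7315789 ]
 [  0.         320.1552944  185.22301139]
 [  0.           0.           1.        ]] [[-3.30182865e-04  3.14781879e-01 -9.49163979e-01 -1.42538533e-01]
 [ 4.12607728e-04  9.49163993e-01  3.14781740e-01  8.00290741e-02]
 [ 9.99999860e-01 -2.87696856e-04 -4.43279122e-04  5.16368740e-04]
 [ 0.00000000e+00  0.00000000e+00  0.00000000e+00  1.00000000e+00]]
[0.549 0.216 0.073] [0.709 0.245 0.073]
```

```bash
cat > plan.py <<'E'
from h import *
def Rz(th): # tool down, z axis at world angle th(deg)
    c,s=np.cos(np.radians(th)),np.sin(np.radians(th)); x=np.array([0,0,-1.]);z=np.array([c,s,0]); return np.stack([x,np.cross(z,x),z],1)
def plan(p,th,n=8,grip=None,pre=0):
    s,T=tool(); R0=T[:3,:3]; p0=T[:3,3]; R1=Rz(th) if np.isscalar(th) else th
    rv=R.from_matrix(R0.T@R1).as_rotvec()
    print("now",np.round(p0,4),"F",np.round(s["contact_force"],1),"w",round(s["width"]*1e3,1),"t",round(s["clock"],2),"turn",np.round(np.degrees(rv),1),"dist",round(np.linalg.norm(np.array(p)-p0)*1e3,1))
    rows=[]
    for i in range(n):
        Rt=R0@R.from_rotvec(rv*i/n).as_matrix()
        rows.append([np.round(Rt.T@((np.array(p)-p0)/n)/.12,3).tolist(),np.round(np.degrees(rv/n)/90,3).tolist()])
    if np.linalg.norm(rv)<np.radians(1.5) : print("same x",n,rows[0])
    else:
        for r in rows: print(r)
E
python3 -c "
from plan import *
plan([.62,.230,.21],100.2)"
```

```text
now [0.239  0.5228 0.2309] F [-0.1 -0.2 -0.5] w 85.6 t 0.25 turn [-34.8  -0.   -0. ] dist 481.0
[[0.022, -0.488, -0.112], [-0.048, -0.0, -0.0]]
[[0.022, -0.478, -0.149], [-0.048, -0.0, -0.0]]
[[0.022, -0.465, -0.185], [-0.048, -0.0, -0.0]]
[[0.022, -0.45, -0.219], [-0.048, -0.0, -0.0]]
[[0.022, -0.432, -0.253], [-0.048, -0.0, -0.0]]
[[0.022, -0.412, -0.285], [-0.048, -0.0, -0.0]]
[[0.022, -0.389, -0.315], [-0.048, -0.0, -0.0]]
[[0.022, -0.364, -0.344], [-0.048, -0.0, -0.0]]
```

Emit:
{"fn": "arm_command", "kwargs": {"series": [{"dp":[0.022,-0.488,-0.112],"angular":[-0.05,0,0],"gripper":0},{"dp":[0.022,-0.478,-0.149],"angular":[-0.05,0,0],"gripper":0},{"dp":[0.022,-0.465,-0.185],"angular":[-0.05,0,0],"gripper":0},{"dp":[0.022,-0.45,-0.219],"angular":[-0.05,0,0],"gripper":0},{"dp":[0.022,-0.432,-0.253],"angular":[-0.05,0,0],"gripper":0},{"dp":[0.022,-0.412,-0.285],"angular":[-0.05,0,0],"gripper":0},{"dp":[0.022,-0.389,-0.315],"angular":[-0.05,0,0],"gripper":0},{"dp":[0.022,-0.364,-0.344],"angular":[-0.05,0,0],"gripper":0}], "grip_force": 20}}

```text
clock: 1.25
position: [0.6346, 0.2344, 0.2082]
ee_rot: [0.44, -0.553, 0.438, 0.555]
contact_force: [-0.1, 0.1, 0.1]
width: -0.0002
```

```bash
python3 -c "
from plan import *
plan([.62,.230,.21],100.2)
g=grab('wrist'); cv2.imwrite('pics/c.png',g['image']); plan([.62,.230,.21],100.2)"
```

```text
now [0.6346 0.2344 0.2082] F [-0.1  0.1  0.1] w -0.2 t 1.25 turn [3.  0.2 0. ] dist 15.3
[[-0.002, 0.016, -0.001], [0.004, 0.0, 0.0]]
[[-0.002, 0.016, -0.001], [0.004, 0.0, 0.0]]
[[-0.002, 0.016, -0.001], [0.004, 0.0, 0.0]]
[[-0.002, 0.016, -0.001], [0.004, 0.0, 0.0]]
[[-0.002, 0.016, -0.001], [0.004, 0.0, 0.0]]
[[-0.002, 0.016, -0.001], [0.004, 0.0, 0.0]]
[[-0.002, 0.016, -0.002], [0.004, 0.0, 0.0]]
[[-0.002, 0.016, -0.002], [0.004, 0.0, 0.0]]
now [0.6421 0.2282 0.2069] F [ 7.2 -2.  -0.8] w 0.5 t 1.3 turn [ 2.8 -0.2  0.4] dist 22.4
[[-0.003, 0.022, 0.007], [0.004, -0.0, 0.001]]
[[-0.003, 0.022, 0.007], [0.004, -0.0, 0.001]]
[[-0.003, 0.022, 0.007], [0.004, -0.0, 0.001]]
[[-0.003, 0.022, 0.007], [0.004, -0.0, 0.001]]
[[-0.003, 0.022, 0.006], [0.004, -0.0, 0.001]]
[[-0.003, 0.022, 0.006], [0.004, -0.0, 0.001]]
[[-0.003, 0.022, 0.006], [0.004, -0.0, 0.001]]
[[-0.003, 0.022, 0.006], [0.004, -0.0, 0.001]]
```

View pics/c.png

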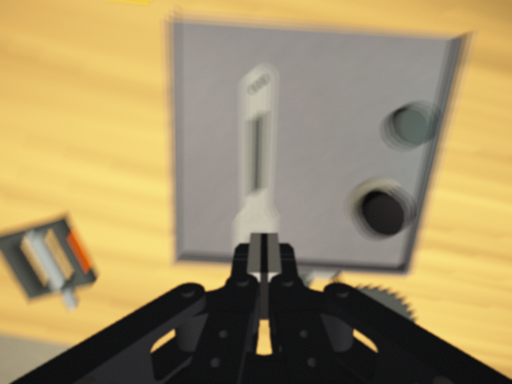

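The wrist view is blurred because the arm was still moving. It shows the spanner handle from (262,70) to (258,230), with the deck front at the top. I'll move to just above the press point, settle, and measure there.

Emit:
{"fn": "arm_command", "kwargs": {"series": [{"dp":[0,0.05,0],"angular":[0.016,0,0],"gripper":0},{"dp":[0,0.05,0],"angular":[0.016,0,0],"gripper":0},{"dp":[0,0.05,0],"angular":[0,0,0],"gripper":0},{"dp":[0,0,0],"angular":[0,0,0],"gripper":0},{"dp":[0,0,0],"angular":[0,0,0],"gripper":0},{"dp":[0,0,0],"angular":[0,0,0],"gripper":0},{"dp":[0,0,0],"angular":[0,0,0],"gripper":0},{"dp":[0,0,0],"angular":[0,0,0],"gripper":0}]}}

```text
clock: 2.3
position: [0.6204, 0.2268, 0.207]
ee_rot: [-0.455, 0.543, -0.453, -0.54]
contact_force: [1.2, 0.5, 0.3]
width: -0.0001
```

Run:
```python
from m import *
g=grab('wrist'); cv2.imwrite('pics/d.png',g['image']); I=cv2.cvtColor(g["image"],cv2.COLOR_BGR2HSV)
s,T=tool(); print(s["clock"],s["qd"].round(3),s["contact_force"].round(2),T.round(3))
for u,v in [(262,85),(262,200),(220,100),(300,150),(250,215)]: print(u,v,I[v,u],np.round(pt(g,u,v),4))
for lo in range(130,220,10):
  for r,b,c in blobs(g,(215,40,320,235),lo,255,.0725,800): print(lo,np.round(r[0],1),np.round(r[1],1),round(r[2],1),np.round(b).tolist())
```

```text
2.35 [-0.001 -0.     0.    -0.001  0.001  0.001] [ 0.2   0.28 -0.55] [[ 0.005 -0.985 -0.174  0.62 ]
 [-0.001 -0.174  0.985  0.227]
 [-1.    -0.005 -0.002  0.207]
 [ 0.     0.     0.     1.   ]]
262 85 [ 25  27 206] [0.5472 0.2121 0.0738]
262 200 [ 30  24 126] [0.6469 0.2296 0.0738]
220 100 [ 14  20 164] [0.5653 0.1794 0.0714]
300 150 [ 15  20 156] [0.5955 0.2547 0.0705]
250 215 [ 10  19 160] [0.665  0.2212 0.071 ]
130 [597.  225.5] [170.8 100. ] 10.1 [[504.0, 260.0], [522.0, 161.0], [690.0, 191.0], [672.0, 290.0]]
140 [597.  225.5] [170.8 100. ] 10.1 [[504.0, 260.0], [522.0, 161.0], [690.0, 191.0], [672.0, 290.0]]
150 [597.  225.5] [170.8 100. ] 10.1 [[504.0, 260.0], [522.0, 161.0], [690.0, 191.0], [672.0, 290.0]]
160 [601.2 227.3] [162.   97.8] 10.1 [[513.0, 261.0], [530.0, 165.0], [690.0, 193.0], [672.0, 290.0]]
170 [612.  229.6] [139.9  39.4] 10.1 [[540.0, 237.0], [547.0, 198.0], [684.0, 223.0], [677.0, 261.0]]
180 [612.1 230.8] [138.9  37.5] 9.2 [[541.0, 238.0], [547.0, 201.0], [684.0, 223.0], [678.0, 260.0]]
190 [612.8 229.4] [138.3  36.5] 10.1 [[542.0, 235.0], [548.0, 199.0], [684.0, 224.0], [678.0, 259.0]]
200 [612.1 222.3] [134.4  16.5] 8.1 [[544.0, 221.0], [547.0, 205.0], [680.0, 224.0], [677.0, 240.0]]
```

View pics/d.png

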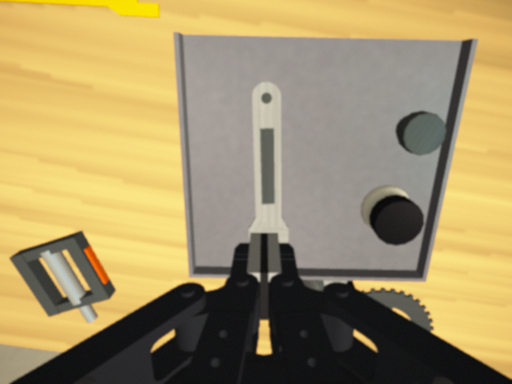

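The sharp view confirms the tail at (266,84) and the axis at 10.1°. The deck front runs along the row at about 38, and the tub and lockring tool are well to the right. I'll move above the press point on the neck, 45 mm ahead of the origin.

Run:
```python
from plan import *
g=grab('wrist'); print(onz(g,180,37,.07),onz(g,470,41,.07), onz(g,266,82,.0725),onz(g,262,38,.07))
plan([.672,.2403,.085],100.1,6)
```

```text
[0.5228123  0.14148566 0.07      ] [0.48533076 0.3697022  0.07      ] [0.5443866  0.21493387 0.0725    ] [0.51213479 0.20591004 0.07      ]
now [0.6204 0.2267 0.207 ] F [-0.3  0.6 -0.5] w -0.1 t 2.4 turn [-0.1 -0.1  0.3] dist 133.1
same x 6 [[0.17, -0.073, 0.006], [-0.0, -0.0, 0.0]]
```

Emit:
{"fn": "arm_command", "kwargs": {"series": [{"dp":[0.17,-0.073,0.006],"angular":[0,0,0],"gripper":0},{"dp":[0.17,-0.073,0.006],"angular":[0,0,0],"gripper":0},{"dp":[0.17,-0.073,0.006],"angular":[0,0,0],"gripper":0},{"dp":[0.17,-0.073,0.006],"angular":[0,0,0],"gripper":0},{"dp":[0.15,-0.073,0.006],"angular":[0,0,0],"gripper":0},{"dp":[0.08,-0.05,0.006],"angular":[0,0,0],"gripper":0},{"dp":[0,0,0],"angular":[0,0,0],"gripper":0},{"dp":[0,0,0],"angular":[0,0,0],"gripper":0}]}}

```text
clock: 3.4
position: [0.6724, 0.2399, 0.0869]
ee_rot: [-0.454, 0.542, -0.455, -0.541]
contact_force: [-0.4, -0.2, 0.4]
width: -0.0002
```

```bash
python3 -c "
from plan import *
plan([.672,.2403,.0735],100.1,6)"
```

```text
now [0.6724 0.2399 0.0869] F [-0.4 -0.2  0.4] w -0.2 t 3.4 turn [-0.1 -0.1  0. ] dist 13.4
same x 6 [[0.019, 0.0, 0.001], [-0.0, -0.0, 0.0]]
```

Emit:
{"fn": "arm_command", "kwargs": {"series": [{"dp":[0.02,0,0],"angular":[0,0,0],"gripper":0},{"dp":[0.02,0,0],"angular":[0,0,0],"gripper":0},{"dp":[0.02,0,0],"angular":[0,0,0],"gripper":0},{"dp":[0.02,0,0],"angular":[0,0,0],"gripper":0},{"dp":[0.016,0,0],"angular":[0,0,0],"gripper":0},{"dp":[0.008,0,0],"angular":[0,0,0],"gripper":0},{"dp":[0.008,0,0],"angular":[0,0,0],"gripper":0},{"dp":[0.008,0,0],"angular":[0,0,0],"gripper":0}]}}

```text
clock: 4.4
position: [0.6729, 0.2401, 0.0744]
ee_rot: [-0.455, 0.543, -0.454, -0.54]
contact_force: [0.6, 0.7, -0.1]
width: -0.0002
```

Emit:
{"fn": "arm_command", "kwargs": {"series": [{"dp":[0.006,0,0],"angular":[0,0,0],"gripper":0},{"dp":[0.006,0,0],"angular":[0,0,0],"gripper":0},{"dp":[0.006,0,0],"angular":[0,0,0],"gripper":0},{"dp":[0.006,0,0],"angular":[0,0,0],"gripper":0},{"dp":[0.006,0,0],"angular":[0,0,0],"gripper":0},{"dp":[0,0,0],"angular":[0,0,0],"gripper":0},{"dp":[0,0,0],"angular":[0,0,0],"gripper":0},{"dp":[0,0,0],"angular":[0,0,0],"gripper":0}]}}

```text
clock: 5.4
position: [0.6728, 0.2401, 0.0722]
ee_rot: [-0.455, 0.543, -0.454, -0.54]
contact_force: [-1.3, -0.7, 3.0]
width: 0.0003
```

Emit:
{"fn": "arm_command", "kwargs": {"series": [{"dp":[0.005,0,0],"angular":[0,0,0],"gripper":0},{"dp":[0.005,0,0],"angular":[0,0,0],"gripper":0},{"dp":[0.005,0,0],"angular":[0,0,0],"gripper":0},{"dp":[0,0,0],"angular":[0,0,0],"gripper":0},{"dp":[0,0,0],"angular":[0,0,0],"gripper":0},{"dp":[0,0,0],"angular":[0,0,0],"gripper":0},{"dp":[0,0,0],"angular":[0,0,0],"gripper":0},{"dp":[0,0,0],"angular":[0,0,0],"gripper":0}]}}

```text
clock: 6.4
position: [0.6727, 0.2401, 0.072]
ee_rot: [-0.455, 0.544, -0.453, -0.54]
contact_force: [-1.8, -0.7, 4.5]
width: 0.0001
```

Emit:
{"fn": "arm_command", "kwargs": {"series": [{"dp":[0.006,0,0],"angular":[0,0,0],"gripper":0},{"dp":[0.006,0,0],"angular":[0,0,0],"gripper":0},{"dp":[0.006,0,0],"angular":[0,0,0],"gripper":0},{"dp":[0.006,0,0],"angular":[0,0,0],"gripper":0},{"dp":[0.006,0,0],"angular":[0,0,0],"gripper":0},{"dp":[0.006,0,0],"angular":[0,0,0],"gripper":0},{"dp":[0.006,0,0],"angular":[0,0,0],"gripper":0},{"dp":[0.006,0,0],"angular":[0,0,0],"gripper":0}]}}

```text
clock: 7.4
position: [0.6725, 0.2401, 0.0714]
ee_rot: [-0.456, 0.544, -0.453, -0.54]
contact_force: [-2.5, -0.9, 6.3]
width: -0.0002
```

Emit:
{"fn": "arm_command", "kwargs": {"series": [{"dp":[0.01,0,0],"angular":[0,0,0],"gripper":0},{"dp":[0.01,0,0],"angular":[0,0,0],"gripper":0},{"dp":[0.01,0,0],"angular":[0,0,0],"gripper":0},{"dp":[0.01,0,0],"angular":[0,0,0],"gripper":0},{"dp":[0.01,0,0],"angular":[0,0,0],"gripper":0},{"dp":[0.01,0,0],"angular":[0,0,0],"gripper":0},{"dp":[0.01,0,0],"angular":[0,0,0],"gripper":0},{"dp":[0.01,0,0],"angular":[0,0,0],"gripper":0}]}}

```text
clock: 8.4
position: [0.6725, 0.24, 0.0711]
ee_rot: [-0.457, 0.545, -0.452, -0.539]
contact_force: [-2.1, -1.6, 9.6]
width: -0.0001
```

Emit:
{"fn": "arm_command", "kwargs": {"series": [{"dp":[0.012,0.02,0],"angular":[0,0,0],"gripper":0},{"dp":[0.012,0.03,0],"angular":[0,0,0],"gripper":0},{"dp":[0.012,0.03,0],"angular":[0,0,0],"gripper":0},{"dp":[0.012,0.03,0],"angular":[0,0,0],"gripper":0},{"dp":[0.012,0.03,0],"angular":[0,0,0],"gripper":0},{"dp":[0.012,0.03,0],"angular":[0,0,0],"gripper":0},{"dp":[0.012,0.03,0],"angular":[0,0,0],"gripper":0},{"dp":[0.012,0.03,0],"angular":[0,0,0],"gripper":0}]}}

```text
clock: 9.4
position: [0.6723, 0.2401, 0.0714]
ee_rot: [-0.474, 0.559, -0.434, -0.524]
contact_force: [2.8, 0.6, 5.9]
width: -0.0002
```

```bash
cat > w.py <<'E'
from m import *
import sys
g=grab('wrist'); s,T=tool(); print("t",s["clock"],"p",T[:3,3].round(4),"F",s["contact_force"].round(1),"qd",abs(s["qd"]).max().round(3),"tilt",np.degrees(R.from_matrix(T[:3,:3]).as_rotvec()).round(1), "x",T[:3,0].round(3))
cv2.imwrite('pics/'+sys.argv[1]+'.png',g['image'])
I=g["image"]; m=((I.min(2)>170)&(I.max(2).astype(int)-I.min(2)<45)).astype(np.uint8)
m[:, :215]=0; m[:,330:]=0; m[236:]=0
for c in cv2.findContours(m,cv2.RETR_EXTERNAL,cv2.CHAIN_APPROX_NONE)[0]:
    if cv2.contourArea(c)>500:
        c=c[:,0]; i=c[:,1].argmin(); top=c[c[:,1]<=c[i,1]+1].mean(0); rows=[c[c[:,1]==v][:,0] for v in range(int(top[1])+18,int(top[1])+100,4)]
        print("tail px",top,"-> z.0725",onz(g,*top,.0725).round(4),"depthpt",pt(g,top[0],top[1]+6).round(4),"sides",[(int(r.min()),int(r.max())) for r in rows if len(r)][::6])
E
python3 w.py e
```

```text
t 9.45 p [0.6722 0.24   0.0714] F [ 2.3 -0.5  5. ] qd 0.009 tilt [-78.3  60.8  73.5] x [ 0.074  0.013 -0.997]
tail px [2.58000000e+02 3.07692308e-02] -> z.0725 [0.5665 0.2192 0.0725] depthpt [0.568  0.2194 0.0692] sides [(228, 289), (229, 289), (230, 289), (231, 289)]
```

Emit:
{"fn": "arm_command", "kwargs": {"series": [{"dp":[0.012,0.02,0],"angular":[0,0,0.012],"gripper":0},{"dp":[0.012,0.02,0],"angular":[0,0,0.012],"gripper":0},{"dp":[0.012,0.02,0],"angular":[0,0,0.012],"gripper":0},{"dp":[0.012,0.02,0],"angular":[0,0,0.012],"gripper":0},{"dp":[0.012,0.03,0],"angular":[0,0,0.012],"gripper":0},{"dp":[0.012,0.03,0],"angular":[0,0,0.012],"gripper":0},{"dp":[0.012,0.03,0],"angular":[0,0,0.012],"gripper":0},{"dp":[0.012,0.03,0],"angular":[0,0,0.012],"gripper":0}]}}

```text
clock: 10.45
position: [0.6722, 0.24, 0.0715]
ee_rot: [0.449, -0.536, 0.46, 0.547]
contact_force: [2.9, 1.7, 4.6]
width: 0.0002
```

```bash
python3 w.py f
```

```text
t 10.5 p [0.6722 0.24   0.0715] F [2.7 0.5 6. ] qd 0.014 tilt [-75.9  65.3  77.6] x [-0.024 -0.002 -1.   ]
tail px [2.58000000e+02 3.27868852e-02] -> z.0725 [0.5645 0.2187 0.0725] depthpt [0.5659 0.2189 0.0689] sides [(230, 287), (231, 287), (232, 288), (233, 288)]
```

Emit:
{"fn": "arm_command", "kwargs": {"series": [{"dp":[0.014,0.04,0],"angular":[0,0,0.006],"gripper":0},{"dp":[0.014,0.05,0],"angular":[0,0,0.007],"gripper":0},{"dp":[0.014,0.06,0],"angular":[0,0,0.008],"gripper":0},{"dp":[0.014,0.06,0],"angular":[0,0,0.008],"gripper":0},{"dp":[0.014,0.06,0],"angular":[0,0,0.01],"gripper":0},{"dp":[0.014,0.06,0],"angular":[0,0,0.01],"gripper":0},{"dp":[0.014,0.06,0],"angular":[0,0,0.01],"gripper":0},{"dp":[0.014,0.06,0],"angular":[0,0,0.01],"gripper":0}]}}

```text
clock: 11.5
position: [0.6474, 0.2359, 0.0709]
ee_rot: [0.438, -0.525, 0.471, 0.557]
contact_force: [3.5, 0.8, 5.4]
width: 0.0002
```

```bash
python3 w.py f2
```

```text
t 11.55 p [0.6469 0.2359 0.0709] F [3.5 0.4 6.4] qd 0.006 tilt [-74.7  67.2  79.5] x [-0.067 -0.006 -0.998]
tail px [2.58000000e+02 3.38983051e-02] -> z.0725 [0.5388 0.2145 0.0725] depthpt [0.5399 0.2147 0.0686] sides [(231, 286), (231, 286), (232, 287), (233, 287)]
```

```bash
cat > tp.py <<'E'
from m import *
import sys
a=grab("top"); b=grab("scene"); s,T=tool(); print("t",s["clock"],"F",s["contact_force"].round(1),"p",T[:3,3].round(4),"x",T[:3,0].round(3))
cv2.imwrite("pics/%s.png"%sys.argv[1],np.hstack([cv2.resize(a["image"][80:240,80:240],(400,400),interpolation=cv2.INTER_CUBIC),cv2.resize(b["image"][200:360,230:390],(400,400),interpolation=cv2.INTER_CUBIC)]))
E
python3 tp.py g
```

```text
t 11.65 F [3.1 1.1 5.6] p [0.6469 0.2359 0.0708] x [-0.067 -0.006 -0.998]
```

View pics/g.png

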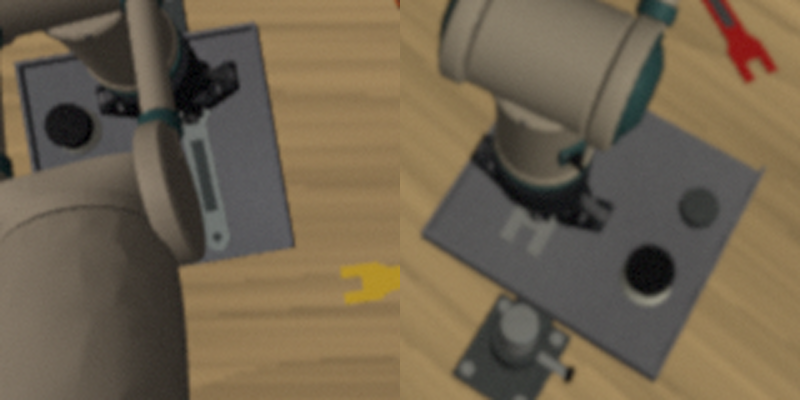

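The spanner slid with the tip: its tail is now at about (167,179) in the top view, some 27 mm further forward. I'll continue with slightly more press and less counter-turn.

Emit:
{"fn": "arm_command", "kwargs": {"series": [{"dp":[0.019,0.05,0],"angular":[0,0,0.004],"gripper":0},{"dp":[0.019,0.06,0],"angular":[0,0,0.004],"gripper":0},{"dp":[0.019,0.06,0],"angular":[0,0,0.004],"gripper":0},{"dp":[0.019,0.06,0],"angular":[0,0,0.004],"gripper":0},{"dp":[0.019,0.06,0],"angular":[0,0,0.004],"gripper":0},{"dp":[0.019,0.06,0],"angular":[0,0,0.004],"gripper":0},{"dp":[0.019,0.06,0],"angular":[0,0,0.004],"gripper":0},{"dp":[0.019,0.06,0],"angular":[0,0,0.004],"gripper":0}]}}

```text
clock: 12.65
position: [0.6222, 0.2321, 0.0686]
ee_rot: [0.446, -0.529, 0.464, 0.553]
contact_force: [3.6, 0.2, 5.8]
width: -0.0
```

Emit:
{"fn": "arm_command", "kwargs": {"series": [{"dp":[0.025,0.03,0],"angular":[0,0,0.004],"gripper":0},{"dp":[0.025,0.05,0],"angular":[0,0,0.005],"gripper":0},{"dp":[0.025,0.06,0],"angular":[0,0,0.006],"gripper":0},{"dp":[0.025,0.06,0],"angular":[0,0,0.006],"gripper":0},{"dp":[0.025,0.06,0],"angular":[0,0,0.006],"gripper":0},{"dp":[0.025,0.06,0],"angular":[0,0,0.006],"gripper":0},{"dp":[0.025,0.06,0],"angular":[0,0,0.006],"gripper":0},{"dp":[0.025,0.06,0],"angular":[0,0,0.006],"gripper":0}]}}

```text
clock: 13.65
position: [0.6109, 0.2308, 0.0659]
ee_rot: [0.454, -0.534, 0.456, 0.548]
contact_force: [4.4, 0.4, 8.5]
width: 0.0001
```

```bash
python3 tp.py i
```

```text
t 13.75 F [5.5 1.  8.3] p [0.6105 0.2307 0.0659] x [-0.018  0.01  -1.   ]
```

View pics/i.png

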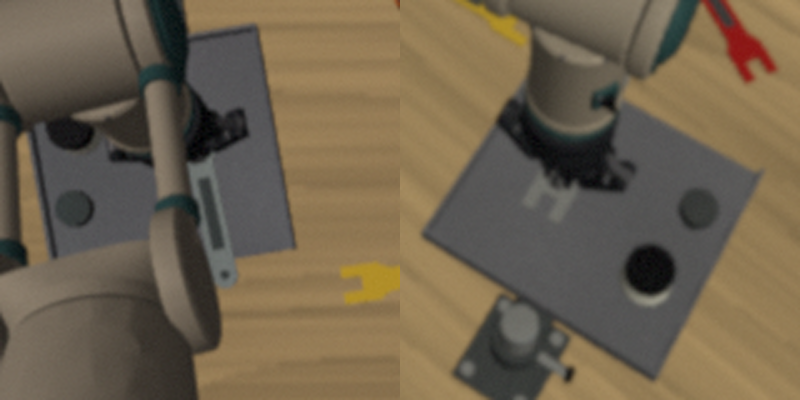

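The tail now sticks out about 28 mm, at (228,288) in the left crop. About 22 mm is left to go.

Emit:
{"fn": "arm_command", "kwargs": {"series": [{"dp":[0.022,0.06,0],"angular":[0,0,0.008],"gripper":0},{"dp":[0.022,0.07,0],"angular":[0,0,0.009],"gripper":0},{"dp":[0.022,0.07,0],"angular":[0,0,0.009],"gripper":0},{"dp":[0.022,0.07,0],"angular":[0,0,0.009],"gripper":0},{"dp":[0.022,0.07,0],"angular":[0,0,0.008],"gripper":0},{"dp":[0.022,0.07,0],"angular":[0,0,0.008],"gripper":0},{"dp":[0.022,0.06,0],"angular":[0,0,0.006],"gripper":0},{"dp":[0.022,0.05,0],"angular":[0,0,0.006],"gripper":0}]}}

```text
clock: 14.75
position: [0.5895, 0.2281, 0.0645]
ee_rot: [0.453, -0.531, 0.457, 0.551]
contact_force: [5.4, 0.4, 7.3]
width: -0.0003
```

Emit:
{"fn": "arm_command", "kwargs": {"series": [{"dp":[0,0,0],"angular":[0,0,0],"gripper":0},{"dp":[-0.01,0,0],"angular":[0,0,0],"gripper":0},{"dp":[-0.012,0,0],"angular":[0,0,0],"gripper":0},{"dp":[-0.014,0,0],"angular":[0,0,0],"gripper":0},{"dp":[-0.016,0,0],"angular":[0,0,0],"gripper":0},{"dp":[-0.016,0,0],"angular":[0,0,0],"gripper":0},{"dp":[-0.016,0,0],"angular":[0,0,0],"gripper":0},{"dp":[-0.016,0,0],"angular":[0,0,0],"gripper":0}]}}

```text
clock: 15.75
position: [0.5892, 0.2278, 0.0764]
ee_rot: [0.453, -0.531, 0.458, 0.551]
contact_force: [-0.5, 0.9, -0.3]
width: -0.0
```

```bash
python3 -c "
from plan import *
plan([.53,.213,.19],100.1,6)"
```

```text
now [0.5892 0.2278 0.0764] F [-0.5  0.9 -0.3] w -0.0 t 15.75 turn [-0.3  1.  -1.3] dist 128.9
[[-0.156, 0.088, -0.003], [-0.0, 0.002, -0.002]]
[[-0.156, 0.088, -0.004], [-0.0, 0.002, -0.002]]
[[-0.156, 0.087, -0.004], [-0.0, 0.002, -0.002]]
[[-0.157, 0.086, -0.005], [-0.0, 0.002, -0.002]]
[[-0.157, 0.086, -0.005], [-0.0, 0.002, -0.002]]
[[-0.157, 0.085, -0.005], [-0.0, 0.002, -0.002]]
```

Emit:
{"fn": "arm_command", "kwargs": {"series": [{"dp":[-0.1,0,0],"angular":[0,0.002,-0.002],"gripper":0},{"dp":[-0.17,0.088,-0.004],"angular":[0,0.002,-0.002],"gripper":45},{"dp":[-0.17,0.1,-0.004],"angular":[0,0.002,-0.002],"gripper":45},{"dp":[-0.17,0.1,-0.004],"angular":[0,0.002,-0.002],"gripper":45},{"dp":[-0.17,0.1,-0.004],"angular":[0,0.002,-0.003],"gripper":45},{"dp":[-0.15,0.1,-0.004],"angular":[0,0.002,-0.003],"gripper":45},{"dp":[0,0,0],"angular":[0,0,0],"gripper":45},{"dp":[0,0,0],"angular":[0,0,0],"gripper":45}]}}

```text
clock: 16.75
position: [0.529, 0.214, 0.2003]
ee_rot: [-0.456, 0.543, -0.454, -0.539]
contact_force: [0.4, -0.1, -0.3]
width: 0.0449
```

```bash
python3 w.py j
```

```text
t 16.8 p [0.5291 0.214  0.2002] F [-0.2 -0.   0.3] qd 0.017 tilt [-76.7  64.2  76.2] x [ 0.006 -0.001 -1.   ]
```

View pics/j.png

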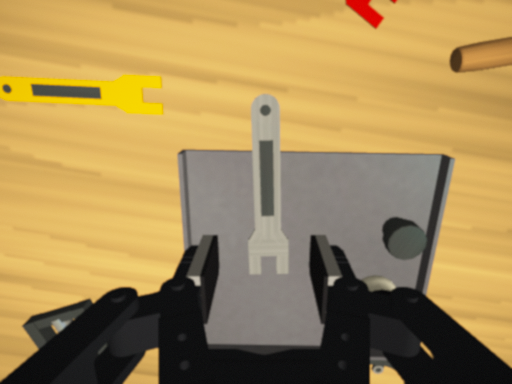

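The spanner lies flat, with its tail at (265,95), the shelf edge at row 151 and the jaw end at row 274.

Run:
```python
from plan import *
g=grab('wrist')
I=g["image"].astype(int); gr=(I.max(2)-I.min(2)<45)
def mid(v,z):
    row=I[v].mean(1); return None
t=onz(g,265,94.5,.0725); j=onz(g,268,274.5,.0725); e=onz(g,266,151,.07); print(t,j,e,np.linalg.norm(t-j),np.linalg.norm((t-e)[:2]),np.degrees(np.arctan2(*(j-t)[[1,0]])))
for v in (110,125,140):
    r=[u for u in range(235,300) if gr[v,u] and I[v,u].min()>130]; p,q=onz(g,min(r)-.5,v,.0725),onz(g,max(r)+.5,v,.0725); print(v,min(r),max(r),((p+q)/2).round(4),np.linalg.norm(p-q).round(4))
for v in (165,180,200,220,240):
    r=[u for u in range(235,300) if I[v,u].mean()>180]; p,q=onz(g,min(r)-.5,v,.0725),onz(g,max(r)+.5,v,.0725); print(v,min(r),max(r),((p+q)/2).round(4),np.linalg.norm(p-q).round(4))
```

```text
[0.46269774 0.20321823 0.0725    ] [0.62989357 0.23556767 0.0725    ] [0.50911491 0.21225226 0.07      ] 0.17029660082841708 0.04728813625432119 10.950414012712008
110 252 278 [0.4748 0.2053 0.0725] 0.0222
125 252 278 [0.4869 0.2075 0.0725] 0.0226
140 253 279 [0.4992 0.2105 0.0725] 0.0229Traceback (most recent call last):
  File "<stdin>", line 10, in <module>
ValueError: min() iterable argument is empty
```

```bash
python3 -c "
from plan import *
plan([.4951,.2095,.10],100.9,6)"
```

```text
now [0.5292 0.2139 0.1998] F [0.2 0.6 0.1] w 45.0 t 16.85 turn [-1.  -0.1  0.3] dist 105.6
same x 6 [[0.138, 0.048, 0.002], [-0.002, -0.0, 0.001]]
```

Emit:
{"fn": "arm_command", "kwargs": {"series": [{"dp":[0.138,0.05,0.002],"angular":[-0.002,0,0.001],"gripper":48},{"dp":[0.138,0.05,0.002],"angular":[-0.002,0,0.001],"gripper":48},{"dp":[0.138,0.05,0.002],"angular":[-0.002,0,0.001],"gripper":48},{"dp":[0.138,0.05,0.002],"angular":[-0.002,0,0.001],"gripper":48},{"dp":[0.138,0.05,0.002],"angular":[-0.002,0,0.001],"gripper":48},{"dp":[0.1,0.02,0.002],"angular":[-0.002,0,0],"gripper":48},{"dp":[0,0,0],"angular":[0,0,0],"gripper":48},{"dp":[0,0,0],"angular":[0,0,0],"gripper":48}]}}

```text
clock: 17.85
position: [0.4972, 0.2087, 0.0955]
ee_rot: [0.446, -0.543, 0.454, 0.547]
contact_force: [-1.3, -0.0, -0.1]
width: 0.048
```

```bash
python3 -c "
from plan import *
plan([.4951,.2095,.055],100.9,6)"
```

```text
now [0.4972 0.2087 0.0955] F [-1.3 -0.  -0.1] w 48.0 t 17.85 turn [ 0.  -0.2 -0.7] dist 40.5
same x 6 [[0.056, 0.002, 0.002], [0.0, -0.0, -0.001]]
```

Emit:
{"fn": "arm_command", "kwargs": {"series": [{"dp":[0.056,0.005,0.002],"angular":[0,0,-0.002],"gripper":48},{"dp":[0.056,0.005,0.002],"angular":[0,0,-0.002],"gripper":48},{"dp":[0.056,0.005,0.002],"angular":[0,0,-0.002],"gripper":48},{"dp":[0.056,0.005,0.002],"angular":[0,0,-0.002],"gripper":48},{"dp":[0.056,0.005,0.002],"angular":[0,0,0],"gripper":48},{"dp":[0.056,0,0],"angular":[0,0,0],"gripper":48},{"dp":[0.01,0,0],"angular":[0,0,0],"gripper":48},{"dp":[0,0,0],"angular":[0,0,0],"gripper":48}]}}

```text
clock: 18.85
position: [0.4948, 0.2095, 0.0521]
ee_rot: [-0.451, 0.547, -0.45, -0.544]
contact_force: [-0.2, 0.1, -0.7]
width: 0.0481
```

```bash
python3 -c "
from plan import *
plan([.4951,.2095,.055],100.9,6)
g=grab('wrist');cv2.imwrite('pics/k.png',g['image'])"
```

```text
now [0.4948 0.2095 0.0521] F [-0.2  0.1 -0.7] w 48.1 t 18.85 turn [ 0.  -0.2  0.2] dist 3.0
same x 6 [[-0.004, -0.0, -0.0], [0.0, -0.0, 0.0]]
```

View pics/k.png

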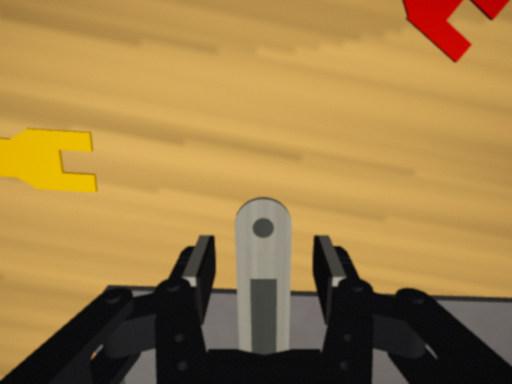

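The handle at (263,200–350) sits centred between the fingers at columns 214 and 316, with the shelf edge just ahead of the pads. I'll close the gripper.

Emit:
{"fn": "arm_command", "kwargs": {"series": [{"dp":[-0.024,0,0],"angular":[0,0,0],"gripper":35},{"dp":[0,0,0],"angular":[0,0,0],"gripper":28},{"dp":[0,0,0],"angular":[0,0,0],"gripper":24},{"dp":[0,0,0],"angular":[0,0,0],"gripper":20},{"dp":[0,0,0],"angular":[0,0,0],"gripper":15},{"dp":[0,0,0],"angular":[0,0,0],"gripper":15},{"dp":[0,0,0],"angular":[0,0,0],"gripper":15},{"dp":[0,0,0],"angular":[0,0,0],"gripper":15}], "grip_force": 70}}

```text
clock: 19.9
position: [0.4953, 0.2096, 0.0559]
ee_rot: [-0.451, 0.547, -0.45, -0.543]
contact_force: [0.4, -0.2, -0.5]
width: 0.021
```

```bash
python3 -c "
from plan import *
plan([.4951,.2095,.11],100.9,6)"
```

```text
now [0.4953 0.2096 0.0559] F [ 0.4 -0.2 -0.5] w 21.0 t 19.9 turn [ 0.  -0.2  0.3] dist 54.1
same x 6 [[-0.075, -0.0, -0.0], [0.0, -0.0, 0.001]]
```

Emit:
{"fn": "arm_command", "kwargs": {"series": [{"dp":[0,0,0],"angular":[0,0,0],"gripper":15},{"dp":[-0.02,0,0],"angular":[0,0,0],"gripper":15},{"dp":[-0.04,0,0],"angular":[0,0,0],"gripper":15},{"dp":[-0.06,0,0],"angular":[0,0,0],"gripper":15},{"dp":[-0.06,0,0],"angular":[0,0,0],"gripper":15},{"dp":[-0.06,0,0],"angular":[0,0,0],"gripper":15},{"dp":[-0.04,0,0],"angular":[0,0,0],"gripper":15},{"dp":[0,0,0],"angular":[0,0,0],"gripper":15}]}}

```text
clock: 20.9
position: [0.4952, 0.2097, 0.0923]
ee_rot: [-0.451, 0.547, -0.449, -0.543]
contact_force: [0.6, -0.3, -0.9]
width: 0.0208
```

```bash
python3 -c "
from plan import *
plan([.4951,.2095,.09],100.9,6)
g=grab('wrist');b=grab('scene');cv2.imwrite('pics/l.png',np.hstack([cv2.resize(g['image'][150:],(400,183)),cv2.resize(b['image'][130:350,200:440],(400,366))[:183*2:1][:183] if 0 else cv2.resize(b['image'][130:350,200:440],(400,183))]))
cv2.imwrite('pics/l.png',np.vstack([cv2.resize(g['image'][150:],(512,234)),b['image'][130:350]]))"
```

```text
now [0.4952 0.2097 0.0923] F [ 0.6 -0.3 -0.9] w 20.8 t 20.9 turn [ 0.  -0.2  0.3] dist 2.3
same x 6 [[0.003, 0.0, -0.0], [0.0, -0.0, 0.001]]
```

View pics/l.png

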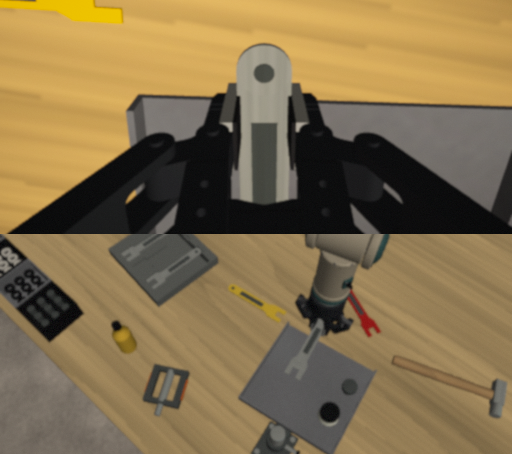

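The spanner is held level between the pads and is off the shelf (wrist force −0.9 N). The tub and lockring tool are where they were. Next I'll carry it to the tray.

Run:
```python
from plan import *
g=grab('wrist')
for v in (200,215,235,280,300,320): 
    print(v,[ (T:=np.linalg.inv(tool()[1]))@np.append(pt(g,u,v),1) for u in (250,278)])
plan([.505,-.2577,.15],83.5)
```

```text
200 [array([-0.01773412,  0.03174019, -0.00567608,  1.        ]), array([-0.0166775 ,  0.03133929,  0.00606907,  1.        ])]
215 [array([-0.01688142,  0.02455381, -0.00580508,  1.        ]), array([-0.0164955 ,  0.02438974,  0.00617725,  1.        ])]
235 [array([-0.0164229 ,  0.01482285, -0.00595138,  1.        ]), array([-0.01662608,  0.01493279,  0.00630848,  1.        ])]
280 [array([-0.01722308, -0.00766551, -0.00621364,  1.        ]), array([-0.0167666 , -0.0079777 ,  0.00663383,  1.        ])]
300 [array([-0.01579833, -0.01973969, -0.00643005,  1.        ]), array([-0.01562816, -0.01986697,  0.00685382,  1.        ])]
320 [array([-0.01610497, -0.03108732, -0.00656635,  1.        ]), array([-0.01541556, -0.03168462,  0.00703368,  1.        ])]
now [0.4947 0.2096 0.0916] F [-0.3  0.  -0.7] w 21.1 t 21.05 turn [17.4 -0.1  0.3] dist 471.0
[[-0.06, 0.081, -0.48], [0.024, -0.0, 0.0]]
[[-0.06, 0.063, -0.483], [0.024, -0.0, 0.0]]
[[-0.06, 0.045, -0.485], [0.024, -0.0, 0.0]]
[[-0.06, 0.026, -0.486], [0.024, -0.0, 0.0]]
[[-0.06, 0.008, -0.487], [0.024, -0.0, 0.0]]
[[-0.06, -0.011, -0.487], [0.024, -0.0, 0.0]]
[[-0.061, -0.029, -0.486], [0.024, -0.0, 0.0]]
[[-0.061, -0.047, -0.485], [0.024, -0.0, 0.0]]
```

Emit:
{"fn": "arm_command", "kwargs": {"series": [{"dp":[-0.08,0.03,-0.1],"angular":[0.015,0,0],"gripper":15},{"dp":[-0.08,0.05,-0.2],"angular":[0.015,0,0],"gripper":15},{"dp":[-0.08,0.05,-0.3],"angular":[0.015,0,0],"gripper":15},{"dp":[-0.08,0.04,-0.35],"angular":[0.015,0,0],"gripper":15},{"dp":[-0.08,0.03,-0.35],"angular":[0.015,0,0],"gripper":15},{"dp":[-0.08,0.02,-0.35],"angular":[0.015,0,0],"gripper":15},{"dp":[-0.02,0,-0.35],"angular":[0.015,0,0],"gripper":15},{"dp":[0,0,-0.35],"angular":[0.015,0,0],"gripper":15}]}}

```text
clock: 22.05
position: [0.4917, -0.0854, 0.1573]
ee_rot: [-0.501, 0.501, -0.501, -0.496]
contact_force: [0.9, 0.3, -0.6]
width: 0.021
```

```bash
python3 -c "
from plan import *
plan([.505,-.2577,.15],83.5,6)"
```

```text
now [ 0.4917 -0.0854  0.1573] F [ 0.9  0.3 -0.6] w 21.0 t 22.05 turn [ 6.2 -0.3  0.3] dist 172.9
[[0.012, -0.02, -0.239], [0.011, -0.001, 0.001]]
[[0.011, -0.024, -0.239], [0.011, -0.001, 0.001]]
[[0.011, -0.028, -0.238], [0.011, -0.001, 0.001]]
[[0.011, -0.033, -0.238], [0.011, -0.001, 0.001]]
[[0.011, -0.037, -0.237], [0.011, -0.001, 0.001]]
[[0.01, -0.041, -0.236], [0.011, -0.001, 0.001]]
```

Emit:
{"fn": "arm_command", "kwargs": {"series": [{"dp":[0.01,-0.02,-0.24],"angular":[0.012,0,0],"gripper":15},{"dp":[0.01,-0.025,-0.24],"angular":[0.012,0,0],"gripper":15},{"dp":[0.01,-0.03,-0.24],"angular":[0.012,0,0],"gripper":15},{"dp":[0.01,-0.03,-0.24],"angular":[0.012,0,0],"gripper":15},{"dp":[0.01,-0.03,-0.2],"angular":[0.012,0,0],"gripper":15},{"dp":[0.01,-0.03,-0.1],"angular":[0.005,0,0],"gripper":15},{"dp":[0,0,0],"angular":[0,0,0],"gripper":15},{"dp":[0,0,0],"angular":[0,0,0],"gripper":15}]}}

```text
clock: 23.05
position: [0.4989, -0.2489, 0.154]
ee_rot: [0.53, -0.471, 0.53, 0.465]
contact_force: [0.5, 0.7, -1.1]
width: 0.0213
```

```bash
python3 -c "
from plan import *
plan([.505,-.2577,.15],83.5,6)
g=grab('wrist');cv2.imwrite('pics/n.png',g['image']);np.save('n_d.npy',g['depth']);np.save('n_c.npy',g['c2w'])
s,T=tool();print(abs(s['qd']).max())"
```

```text
now [ 0.4989 -0.2489  0.154 ] F [ 0.5  0.7 -1.1] w 21.3 t 23.05 turn [-0.6 -0.4  0.3] dist 11.4
same x 6 [[0.006, -0.01, -0.011], [-0.001, -0.001, 0.001]]
0.00589616273756103
```

View pics/n.png

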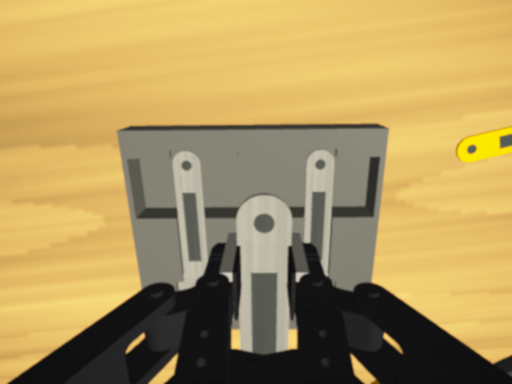

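The view shows the held spanner with its tail at (264,196). The neighbours' tails are at (186,152) and (320,152), and the tray's near edge is at row 128. The neighbours and the tray outline will give me the middle pocket in this same camera.

```bash
cat > fit.py <<'E'
from plan import *
import sys
g=grab('wrist'); s,T=tool(); Ti=np.linalg.inv(T)
I=cv2.GaussianBlur(g["image"],(3,3),0).astype(float).mean(2)
def cross(v,a,b,th,horiz=True):
    r=(I[v,a:b+1] if horiz else I[a:b+1,v])-th; i=np.where(np.sign(r[:-1])!=np.sign(r[1:]))[0]
    return [a+k+r[k]/(r[k]-r[k+1]) for k in i]
def handle(rows,a,b,th,z,f=lambda p:p):
    M=[]
    for v in rows:
        c=cross(v,a,b,th)
        if len(c)>=2: M.append(np.concatenate([f(onz(g,c[0],v,z)),f(onz(g,c[-1],v,z))]))
    M=np.array(M); mid=(M[:,:3]+M[:,3:])/2; w=np.linalg.norm(M[:,:3]-M[:,3:],axis=1)
    return mid,w
if __name__=="__main__":
    for v in (175,190,198): print(v,I[v,160:216:2].astype(int),I[v,296:346:2].astype(int))
    print(225,I[225,228:300:2].astype(int)); print("col186",I[120:175,186].astype(int)); print("col264",I[120:210:2,264].astype(int)); print("col237",I[145:170,237].astype(int),"row170",I[170,215:300].astype(int))
    print("row230",I[230,125:160].astype(int),I[230,355:395].astype(int))
E
python3 fit.py
```

```text
175 [127 127 127 127 127 127 137 170 184 181 181 187 187 183 182 184 182 179
 178 178 167 135 128 128 128 128 128 128] [129 129 129 128 132 165 185 183 181 187 188 185 183 185 185 181 179 179
 173 143 130 130 130 130 130]
190 [127 127 127 127 127 127 128 143 177 184 181 180 182 179 176 177 179 176
 177 178 178 153 129 127 127 128 127 127] [129 129 129 129 138 170 185 181 176 178 176 173 173 175 173 176 178 179
 158 133 129 129 129 130 130]
198 [127 127 127 127 127 127 127 132 164 184 181 146  96  86  87  87  88  96
 148 176 178 164 133 127 128 128 128 128] [129 128 129 128 140 178 186 173 124  90  87  88  88  88 112 163 177 178
 150 130 129 129 129 129 129]
225 [127 128 128 130 159 182 185 186 186 185 181 181 176 129  89  86  86  87
  89  90  89  90  98 148 178 178 178 179 177 180 184 181 150 128 128 128]
col186 [169 170 168 162 142 107  73  57  60  77 101 119 126 128 127 127 128 128
 128 128 127 127 128 127 127 127 127 127 125 128 141 161 175 180 181 181
 181 180 178 166 142 112  93  88  88  88  88  88  95 114 144 168 180 183
 183]
col264 [172 166 120  59  71 117 130 130 129 130 129
[... 216 characters left out ...]
128
 128 128 128 128 128 128 128] row170 [128 128 128 128 128 128 128 128 128 128 128 128 128 128 128 128 128 128
 128 128 129 128 128 128 128 129 128 128 128 129 129 128 128 128 129 128
 128 128 128 129 129 129 129 129 129 129 129 129 129 129 129 129 129 129
 129 129 129 130 129 129 129 129 129 129 130 130 129 129 129 129 130 129
 129 129 129 129 129 129 129 129 130 130 129 129 129]
row230 [167 167 167 167 168 166 159 147 134 128 126 126 126 126 126 126 126 126
 126 126 126 126 126 126 126 127 127 126 126 126 127 127 127 127 127] [127 128 128 128 128 128 128 128 127 128 128 127 128 128 128 127 127 127
 127 128 130 140 155 169 175 176 176 177 177 177 177 176 176 176 176 176
 176 176 176 176]
```

```bash
cat > fit2.py <<'E'
from fit import *
def ln(P,yaw=False):
    c=P.mean(0); d=np.linalg.svd((P-c)[:,:2])[2][0]; d=d*np.sign(d[0]) if abs(d[0])>abs(d[1]) else d*np.sign(d[1]); return c,d,np.degrees(np.arctan2(d[1],d[0]))
res={}
for n,a,b,rows in (("L",160,214,range(172,206,2)),("R",298,345,range(172,206,2))):
    mid,w=handle(rows,a,b,155,.0275); c,d,y=ln(mid)
    uc=int(round(sum(cross(172,a,b,155)[i] for i in (0,-1))/2)); t=onz(g,uc,cross(uc,140,164,155,False)[0],.0275)
    res[n]=t[:2]; print(n,"yaw",y.round(2),"w",w.mean().round(4),"tail",t.round(4),"mid",c.round(4))
F=np.array([onz(g,u,[x for x in cross(u,126,134,95,False)][0],.03) for u in range(140,370,8)]); c,d,y=ln(F); print("front edge yaw",y-90,c.round(4))
Lf=np.array([onz(g,cross(v,115,160,147)[-1],v,.03) for v in range(150,270,10)]); Rt=np.array([onz(g,cross(v,350,400,152)[0],v,.03) for v in range(150,270,10)])
cl,dl,yl=ln(Lf);cr,dr,yr=ln(Rt);print("sides yaw",yl,yr,"width",np.abs(np.cross(dl,(cr-cl)[:2])))
yaw=np.radians((yl+yr+y-90)/3); e=np.array([np.cos(yaw),np.sin(yaw)]); nrm=np.array([-e[1],e[0]])
ev=(cl+cr)[:2]/2; of=(c[:2]@e+.103)*e+ (ev@nrm)*nrm; print("tray yaw",np.degrees(yaw),"origin by edges",of, "by neighbours",(res["L"]+res["R"])/2+.085*e, "spacing",np.linalg.norm(res["L"]-res["R"]))
# held spanner in tool frame, on plane tool x = xs
xs=-.0165
def hold(u,v):
    o,dd=ray(g,u,v); o=(Ti@np.append(o,1))[:3]; dd=Ti[:3,:3]@dd; return o+dd*(xs-o[0])/dd[0]
M=[]
for v in list(range(218,232,2)):
    q=cross(v,228,300,155); M.append((hold(q[0],v)+hold(q[-1],v))/2); w=np.linalg.norm(hold(q[0],v)-hold(q[-1],v))
M=np.array(M); print("held w",w.round(4),"mid",M.mean(0).round(4))
t=hold(264,cross(264,185,206,150,False)[-1]); print("held tail",t.round(4))
# lower part centre using dark insert
D=[]
for v in list(range(278,346,3)):
    q=cross(v,245,285,130)
    if len(q)>=2: D.append((hold(q[0],v)+hold(q[-1],v))/2)
D=np.array(D); print("insert mid",D[0].round(4),D[-1].round(4))
P=np.polyfit(np.r_[M[:,1],D[:,1]],np.r_[M[:,2],D[:,2]],1); print("held axis z=a*y+b; yaw dev deg",np.degrees(P[0]),P[1])
Q=np.array([(Ti@np.append(pt(g,u,v),1)) for v in range(205,345,2) for u in (250,278) if g["depth"][v,u]>0]); Q=Q[abs(Q[:,0]+.0165)<.004]; k=np.polyfit(Q[:,1],Q[:,0],1); print("height x=a*y+b; slope deg",np.degrees(k[0]),k[1])
print("T",T[:3].round(4).tolist())
E
python3 fit2.py
```

```text
L yaw -6.45 w 0.0243 tail [ 0.4701 -0.3119  0.0275] mid [ 0.5037 -0.3178  0.0275]
R yaw -6.54 w 0.0241 tail [ 0.4827 -0.1998  0.0275] mid [ 0.5176 -0.2025  0.0275]
front edge yaw -6.440759224417263 [ 0.4582 -0.2542  0.03  ]
sides yaw -6.514543830945594 -6.382517045653051 width 0.22525546114684866
tray yaw -6.445940033671969 origin by edges [ 0.56051026 -0.26580928] by neighbours [ 0.56086169 -0.26542215] spacing 0.11277589232893558
held w 0.0241 mid [-0.0165  0.0205  0.0003]
held tail [-0.0165  0.0338  0.0004]
insert mid [-0.0165 -0.0067  0.0003] [-0.0165 -0.0448  0.0003]
held axis z=a*y+b; yaw dev deg -0.04177473640224111 0.0003352966397044481
height x=a*y+b; slope deg -0.8358099718309953 -0.0163614115932785
T [[0.0053, -0.9924, 0.1226, 0.4992], [-0.0081, 0.1226, 0.9924, -0.2488], [-1.0, -0.0063, -0.0074, 0.1541]]fit2.py:11: DeprecationWarning: Arrays of 2-dimensional vectors are deprecated. Use arrays of 3-dimensional vectors instead. (deprecated in NumPy 2.0)
  cl,dl,yl=ln(Lf);cr,dr,yr=ln(Rt);print("sides yaw",yl,yr,"width",np.abs(np.cross(dl,(cr-cl)[:2])))
```

```bash
cat > go.py <<'E'
from plan import *
import sys
def target(z,O=(.5607,-.2656),yaw=-6.45,oy=-.0512,oz=.0003,pitch=-.0146,n=6):
    Rt=Rz(90+yaw)@R.from_rotvec([0,0,pitch]).as_matrix()
    p=np.r_[np.array(O)-(Rt@[0,oy,oz])[:2],z]; plan(p,Rt,n); return p
if __name__=="__main__": print(target(float(sys.argv[1])))
E
python3 go.py .04
```

```text
now [ 0.4992 -0.2488  0.1541] F [ 0.9 -0.1 -0.3] w 21.0 t 23.2 turn [-0.6 -0.4 -0.5] dist 115.1
same x 6 [[0.159, -0.016, -0.013], [-0.001, -0.001, -0.001]]
[ 0.5097958 -0.2601471  0.04     ]
```

Emit:
{"fn": "arm_command", "kwargs": {"series": [{"dp":[0.16,-0.016,-0.014],"angular":[-0.001,-0.001,-0.001],"gripper":15},{"dp":[0.16,-0.016,-0.014],"angular":[-0.001,-0.001,-0.001],"gripper":15},{"dp":[0.16,-0.016,-0.014],"angular":[-0.001,-0.001,-0.001],"gripper":15},{"dp":[0.16,-0.016,-0.014],"angular":[-0.002,-0.001,-0.001],"gripper":15},{"dp":[0.14,-0.014,-0.014],"angular":[-0.002,-0.001,-0.001],"gripper":15},{"dp":[0.1,-0.01,-0.01],"angular":[-0.001,-0.001,-0.001],"gripper":15},{"dp":[0,0,0],"angular":[0,0,0],"gripper":15},{"dp":[0,0,0],"angular":[0,0,0],"gripper":15}]}}

```text
clock: 24.2
position: [0.5119, -0.2559, 0.0478]
ee_rot: [0.53, -0.478, 0.52, 0.469]
contact_force: [0.6, -0.2, -0.8]
width: 0.0209
```

```bash
python3 go.py .03; python3 -c "
from h import *
g=grab('wrist');cv2.imwrite('pics/o.png',g['image'])"
```

```text
now [ 0.5119 -0.2559  0.0478] F [ 0.6 -0.2 -0.8] w 20.9 t 24.2 turn [0.6 0.1 0.3] dist 18.4
same x 6 [[0.025, 0.003, -0.006], [0.001, 0.0, 0.0]]
[ 0.5097958 -0.2601471  0.03     ]
```

View pics/o.png

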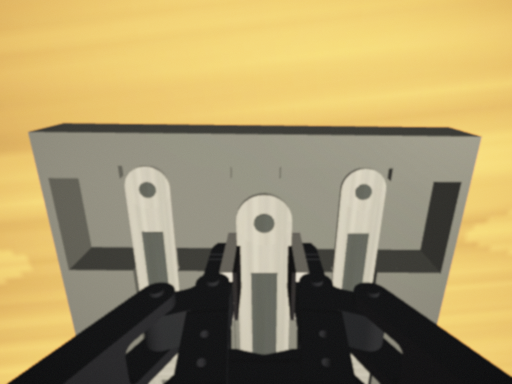

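Emit:
{"fn": "arm_command", "kwargs": {"series": [{"dp":[0.03,0.003,-0.006],"angular":[0.001,0,0.001],"gripper":15},{"dp":[0.03,0.003,-0.006],"angular":[0.001,0,0.001],"gripper":15},{"dp":[0.03,0.003,-0.006],"angular":[0.001,0,0.001],"gripper":15},{"dp":[0.03,0.003,-0.006],"angular":[0.001,0,0],"gripper":15},{"dp":[0.03,0.003,-0.007],"angular":[0.001,0,0],"gripper":15},{"dp":[0.02,0.003,-0.007],"angular":[0.001,0,0],"gripper":15},{"dp":[0,0,0],"angular":[0,0,0],"gripper":15},{"dp":[0,0,0],"angular":[0,0,0],"gripper":15}]}}

```text
clock: 25.25
position: [0.5099, -0.2609, 0.0271]
ee_rot: [0.531, -0.475, 0.524, 0.467]
contact_force: [0.0, 0.4, 0.3]
width: 0.0212
```

```bash
cat > fit3.py <<'E'
from fit import *
def hold(u,v,xs=-.0164):
    o,dd=ray(g,u,v); o=(Ti@np.append(o,1))[:3]; dd=Ti[:3,:3]@dd; return o+dd*(xs-o[0])/dd[0]
tails=[];axes=[]
for n,a,b in (("L",95,190),("R",330,405)):
    M=[];U=None
    for v in range(205,228,2):
        q=cross(v,a,b,155)
        if len(q)>=2:
            p1,p2=onz(g,q[0],v,.0275),onz(g,q[-1],v,.0275); M.append((p1+p2)/2); U=(q[0]+q[-1])/2; w=np.linalg.norm(p1-p2)
    M=np.array(M); uc=int(round(np.mean(cross(200,a,b,155)[::len(cross(200,a,b,155))-1])))
    t=onz(g,uc,cross(uc,145,185,155,False)[0],.0275); tails.append(t[:2]); axes.append(M[:,:2].mean(0)); print(n,uc,"w",w.round(4),"tail",t.round(4),"mid",M.mean(0).round(4))
e=np.array([np.cos(np.radians(-6.45)),np.sin(np.radians(-6.45))]);nn=np.array([-e[1],e[0]])
lat=np.mean([x@nn for x in axes]); lon=np.mean([x@e for x in tails]); print("spacing",(axes[1]-axes[0])@nn)
h=[]
for v in range(216,234,2):
    q=cross(v,228,302,155); h.append((hold(q[0],v)+hold(q[-1],v))/2)
h=np.mean(h,0); ht=hold(264,cross(264,185,206,160,False)[-1]); print("held mid",h.round(4),"tail",ht.round(4))
hw=(T@np.append(h,1))[:2]; tw=(T@np.append(ht,1))[:2]
print("held yaw",np.degrees(np.arctan2(*(-T[:2,1])[::-1])))
print("ERR held-pocket mm: along",1e3*(tw@e-lon),"lateral at h",1e3*(hw@nn-lat), "h ahead of tail",1e3*((hw-tw)@e))
# pocket end ticks
E
python3 fit3.py; python3 go.py .02
```

```text
L 142 w 0.0249 tail [ 0.4694 -0.3129  0.0275] mid [ 0.4863 -0.3158  0.0275]
now [ 0.5099 -0.2609  0.0271] F [ 0.6  0.7 -0.8] w 21.3 t 25.3 turn [-0.   0.   0.1] dist 7.2
same x 6 [[0.01, 0.0, 0.001], [-0.0, 0.0, 0.0]]
[ 0.5097958 -0.2601471  0.02     ]Traceback (most recent call last):
  File "fit3.py", line 12, in <module>
    t=onz(g,uc,cross(uc,145,185,155,False)[0],.0275); tails.append(t[:2]); axes.append(M[:,:2].mean(0)); print(n,uc,"w",w.round(4),"tail",t.round(4),"mid",M.mean(0).round(4))
               ~~~~~~~~~~~~~~~~~~~~~~~~~~~^^^
IndexError: list index out of range
```

```bash
sed -i 's/("L",95,190),("R",330,405)/("L",80,200),("R",325,445)/; s/cross(uc,145,185/cross(uc,140,215/' fit3.py
python3 - <<'E'
from fit import *
print(I[210,60:230:4].astype(int)); print(I[210,310:470:4].astype(int)); print(I[225,228:302:3].astype(int)); print(I[150:220:3,375].astype(int))
E
python3 fit3.py
```

```text
[ 92  93  93 126 137 137 138 138 138 139 139 139 139 139 140 193 201 200
 195 106  96  99  99 133 194 195 195 186 142 141 141 142 142 142 141 142
 142 142 142 141 142 142 141]
[143 143 143 143 143 143 143 143 143 143 143 142 130 189 202 201 197 115
  97  99 101 120 194 195 194 187 143 143 143 142 142 143 143 142 142 142
 141  91  46  46]
[142 142 145 192 203 202 198 195 191 115  97  97  99 101 101 131 194 195
 196 194 199 182 143 142 142]
[149 149 149 147 147 147 147 147 146 146 145 132 129 195 198 198 199 199
 199 196 194 201 202 203]
L 142 w 0.0249 tail [ 0.4693 -0.3129  0.0275] mid [ 0.4864 -0.3158  0.0275]
R 388 w 0.0245 tail [ 0.4821 -0.1993  0.0275] mid [ 0.4995 -0.2002  0.0275]
spacing 0.11627912969749102
held mid [-0.0164  0.0204  0.0003] tail [-0.0164  0.0338  0.0005]
held yaw -6.48455875708844
ERR held-pocket mm: along 0.5358504738901537 lateral at h -0.6662965426088019 h ahead of tail 13.35187483321188
```

Emit:
{"fn": "arm_command", "kwargs": {"series": [{"dp":[0.012,0.001,0.002],"angular":[0,0,0],"gripper":15},{"dp":[0.012,0.001,0.002],"angular":[0,0,0],"gripper":15},{"dp":[0.012,0.001,0.002],"angular":[0,0,0],"gripper":15},{"dp":[0.012,0,0.001],"angular":[0,0,0],"gripper":15},{"dp":[0.012,0,0],"angular":[0,0,0],"gripper":15},{"dp":[0.01,0,0],"angular":[0,0,0],"gripper":15},{"dp":[0,0,0],"angular":[0,0,0],"gripper":15},{"dp":[0,0,0],"angular":[0,0,0],"gripper":15}]}}

```text
clock: 26.4
position: [0.5099, -0.26, 0.0183]
ee_rot: [0.531, -0.475, 0.523, 0.467]
contact_force: [0.3, 0.9, -1.3]
width: 0.0211
```

```bash
python3 fit3.py; python3 go.py .011
```

```text
L 132 w 0.0248 tail [ 0.4693 -0.3131  0.0275] mid [ 0.4822 -0.3153  0.0275]
R 394 w 0.0243 tail [ 0.4821 -0.199   0.0275] mid [ 0.4953 -0.1998  0.0275]
spacing 0.11621070071321957
held mid [-0.0164  0.0204  0.0003] tail [-0.0164  0.0337  0.0004]
held yaw -6.472123997429453
ERR held-pocket mm: along 0.4339892227563924 lateral at h 0.2896659334562235 h ahead of tail 13.334446426280714
now [ 0.5099 -0.26    0.0183] F [ 0.1  0.1 -1.4] w 21.4 t 26.45 turn [-0.   0.   0.1] dist 7.3
same x 6 [[0.01, 0.0, -0.0], [-0.0, 0.0, 0.0]]
[ 0.5097958 -0.2601471  0.011    ]
```

Emit:
{"fn": "arm_command", "kwargs": {"series": [{"dp":[0.006,0.0005,-0.0005],"angular":[0,0,0],"gripper":15},{"dp":[0.006,0.0005,-0.0005],"angular":[0,0,0],"gripper":15},{"dp":[0.006,0.0005,0],"angular":[0,0,0],"gripper":15},{"dp":[0.006,0,0],"angular":[0,0,0],"gripper":15},{"dp":[0.006,0,0],"angular":[0,0,0],"gripper":15},{"dp":[0.006,0,0],"angular":[0,0,0],"gripper":15},{"dp":[0.006,0,0],"angular":[0,0,0],"gripper":15},{"dp":[0.006,0,0],"angular":[0,0,0],"gripper":15}]}}

```text
clock: 27.45
position: [0.5098, -0.2601, 0.0122]
ee_rot: [0.531, -0.475, 0.523, 0.467]
contact_force: [-0.0, -0.3, -0.2]
width: 0.0212
```

Emit:
{"fn": "arm_command", "kwargs": {"series": [{"dp":[0.005,0,0],"angular":[0,0,0],"gripper":15},{"dp":[0.005,0,0],"angular":[0,0,0],"gripper":15},{"dp":[0.005,0,0],"angular":[0,0,0],"gripper":15},{"dp":[0.005,0,0],"angular":[0,0,0],"gripper":15},{"dp":[0.004,0,0],"angular":[0,0,0],"gripper":15},{"dp":[0.004,0,0],"angular":[0,0,0],"gripper":15},{"dp":[0.004,0,0],"angular":[0,0,0],"gripper":15},{"dp":[0.004,0,0],"angular":[0,0,0],"gripper":15}]}}

```text
clock: 28.45
position: [0.5099, -0.2602, 0.011]
ee_rot: [0.531, -0.476, 0.523, 0.466]
contact_force: [-2.2, 0.5, 6.7]
width: 0.0211
```

```bash
python3 fit3.py
cat > d.py <<'E'
from fit import *
def zz(u,v): return np.median([pt(g,u+i,v+j)[2] for i in range(-3,4) for j in range(-2,3)])*1e3
print("held",[zz(u,v).round(1) for u,v in ((250,215),(278,215),(250,230),(278,230),(246,300),(283,300),(246,335),(283,335))])
print("L",[zz(u,v).round(1) for u,v in ((118,215),(145,195))],"R",[zz(u,v).round(1) for u,v in ((385,195),(376,215))],"tray top",[zz(u,v).round(1) for u,v in ((200,210),(330,210),(180,170),(340,170))])
print(get_state()["contact_force"].round(1),get_state()["moment"].round(2),T[:3,1].round(4),T[:3,3].round(4))
E
python3 d.py
```

```text
L 124 w 0.0247 tail [ 0.4692 -0.3139  0.0275] mid [ 0.479  -0.315   0.0275]
R 402 w 0.0242 tail [ 0.4821 -0.1987  0.0275] mid [ 0.492  -0.1995  0.0275]
spacing 0.1162205970690948
held mid [-0.0164  0.0203  0.0003] tail [-0.0164  0.034   0.0004]
held yaw -6.461895422457485
ERR held-pocket mm: along 0.18857384616410844 lateral at h 0.14369415537376917 h ahead of tail 13.640177440495906
held [np.float64(27.5), np.float64(27.6), np.float64(27.7), np.float64(27.3), np.float64(27.3), np.float64(27.5), np.float64(27.6), np.float64(27.6)]
L [np.float64(27.6), np.float64(29.5)] R [np.float64(29.3), np.float64(27.6)] tray top [np.float64(30.1), np.float64(29.8), np.float64(29.9), np.float64(30.0)]
[-1.4  0.6  5.5] [0.14 0.29 0.01] [-0.9935  0.1126 -0.0177] [ 0.5099 -0.2602  0.011 ]
```

The spanner's top face reads 27.5 mm, the same as its neighbours, with a gentle 6 N on the floor, so it is home. I'll release it and withdraw.

Emit:
{"fn": "arm_command", "kwargs": {"series": [{"dp":[-0.002,0,0],"angular":[0,0,0],"gripper":22},{"dp":[0,0,0],"angular":[0,0,0],"gripper":26},{"dp":[0,0,0],"angular":[0,0,0],"gripper":30},{"dp":[0,0,0],"angular":[0,0,0],"gripper":34},{"dp":[0,0,0],"angular":[0,0,0],"gripper":36},{"dp":[0,0,0],"angular":[0,0,0],"gripper":36},{"dp":[-0.02,0,0],"angular":[0,0,0],"gripper":36},{"dp":[-0.04,0,0],"angular":[0,0,0],"gripper":36}], "grip_force": 20}}

```text
clock: 29.55
position: [0.51, -0.2602, 0.0176]
ee_rot: [0.532, -0.476, 0.523, 0.466]
contact_force: [-0.6, -0.4, -0.5]
width: 0.0358
```

Emit:
{"fn": "arm_command", "kwargs": {"series": [{"dp":[-0.06,0,0],"angular":[0,0,0],"gripper":36},{"dp":[-0.1,0,0],"angular":[0,0,0],"gripper":36},{"dp":[-0.2,0,0],"angular":[0,0,0],"gripper":36},{"dp":[-0.3,0.05,0],"angular":[0,0,0],"gripper":36},{"dp":[-0.3,0.1,0],"angular":[0,0,0],"gripper":36},{"dp":[-0.2,0.1,0],"angular":[0,0,0],"gripper":36},{"dp":[0,0,0],"angular":[0,0,0],"gripper":36},{"dp":[0,0,0],"angular":[0,0,0],"gripper":36}]}}

```text
clock: 30.55
position: [0.478, -0.257, 0.1657]
ee_rot: [0.532, -0.478, 0.523, 0.464]
contact_force: [0.1, -1.2, -0.7]
width: 0.0357
```

Run:
```python
from h import *
g=grab('wrist');b=grab('scene');s=get_state();print(s["clock"],s["position"].round(3),s["contact_force"].round(1),s["width"])
cv2.imwrite('pics/q.png',np.vstack([cv2.resize(g['image'],(600,450))[:330],cv2.resize(b['image'][90:350,60:420],(600,260))]))
a=grab("top")
```

```text
30.65 [ 0.478 -0.257  0.165] [-0.3  0.6 -0.3] 0.03597473079250028
```

View pics/q.png

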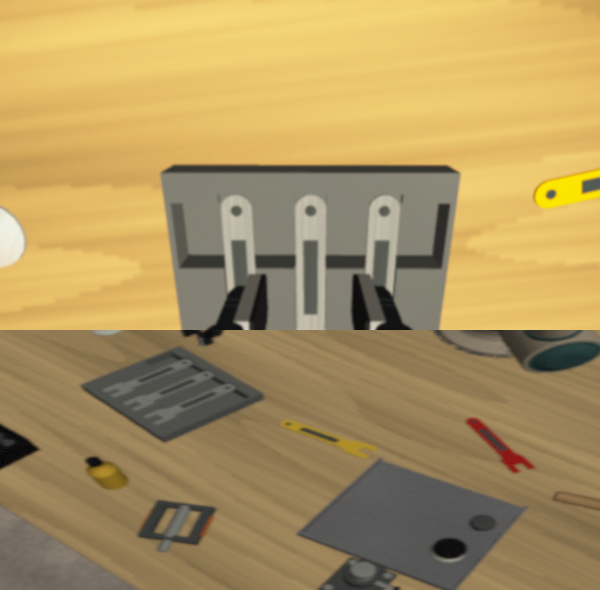

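The wrist view shows three parallel spanners with their tails in line at row 205. The scene view shows the shelf level, with the tub and lockring tool in place. I'll do one last depth check for level and shelf height, then hand in.

Run:
```python
from h import *
a=grab("top"); P=cloud(a)
e=np.array([np.cos(np.radians(-6.45)),np.sin(np.radians(-6.45))])
K=a["mtx"];V=a["view"]
def at(x,y,z):
    c=(V@[x,y,z,1])[:3]; u=K[0,0]*c[0]/-c[2]+K[0,2]; v=-K[1,1]*c[1]/-c[2]+K[1,2]; return P[int(round(v)),int(round(u)),2]
for d in (.0,.02,.055,.065): p=np.array([.5607,-.2656])+d*e; print("mid spanner",d,at(*p,.0275).round(4), "neighbour",at(*(p+.058*np.array([-e[1],e[0]])),.0275).round(4))
for d in (.02,.1,.19): p=np.array([.510,.212])+d*np.array([.988,.155]); print("deck",d,at(*p,.07).round(4))
sign_off()
```

```text
mid spanner 0.0 0.0283 neighbour 0.029
mid spanner 0.02 0.0248 neighbour 0.0274
mid spanner 0.055 0.027 neighbour 0.0293
mid spanner 0.065 0.0254 neighbour 0.0215
deck 0.02 0.0754
deck 0.1 1.079
deck 0.19 0.0716
the job is handed in; nothing more can be done
```

The spanner is in the tray's empty middle pocket, pointing the same way as its neighbours, and the job was handed in at about 31 s of the 72 s allowed.

- **Slide:** I pressed on the neck with the closed fingertips, at 5 to 10 N in every reading, and slid the spanner until its tail stuck out about 47 mm. The force was only read at the end of each move, so I did not see peaks in between. On the first two tries the tip stuck and the tool tilted up to about 4°. I corrected that, and the spanner then moved with the tip.
- **Grip and placing:** I took it about 33 mm from the tail, lifted it, and lowered it into the pocket with at most 6.7 N read on the floor.
- **Fit check:** Before release, the close camera put the spanner's top face at 27.5 mm, as expected when home, and the neighbours' handles read 27.6 mm. It was within about 0.2 mm of the line given by its neighbours. After release, the tails were in line and the arm was touching nothing.
- **Shelf and other tools:** In the last picture the shelf looks unbent, and the tub, lockring tool and look-alikes appear untouched.
- **Checks that disagreed:** The final top-camera depth check was noisy and settled nothing. It read 25 to 28 mm on the spanner and 21 to 29 mm on a neighbour. On the deck it read 75 mm at the front and 72 mm at the back, with no usable reading in the middle. I relied on the close readings and the pictures.

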